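# Lock the hold-down clamp on the lid blank

### The arm

A 6-joint arm with a two-finger parallel gripper is mounted at the origin on the work surface. World frame = base frame: x ahead of the robot, y to its left, z up, the work surface at z = 0. Lengths are in mm, angles in rad, forces in N, time in s.
With the tool pointing down it reaches from about 275 to 750 mm from the base axis. Payload 10.2 kg.
Tool frame: the origin (TCP) lies at the very end of the fingers, on their centre line; the grasp point (between the pads) lies 19 mm behind it; x points along the fingers, y is the direction in which the jaws open and shut, and the axes are right-handed (so a half turn about x gives the same grasp; the last joint's range is limited). The gripper opens to 85 mm and grips with 20 to 120 N. Pads are 22 mm wide; open, the fingers measure 114 mm over their backs; the gripper's body (76 mm by 85 mm) begins 54 mm behind the grasp point. The pads swing forward as they close: fully open they stand 13 mm farther back than shut.
Start: joints at [0.978, 0.313, 1.498, -0, 1.331, -0.223], TCP at [189.763, 489.511, 231.294] pointing down, gripper open.
Joint ranges: [-2.94, 2.94], [-0.97, 2.17], [0.19, 2.56], [-1.23, 4.37], [0.02, 3.11], [-2.88, 2.88]. Speed limits (rad/s): [2.39, 2.39, 3.01, 3.14, 3.14, 3.14].

### API

Orientations are given as a unit quaternion [w, x, y, z].
In Python, from rig import ctrl, viewer, order gives the robot as it stands. The module is installed in compiled form; this text tells all that it offers.
- The arm moves only by the tool carry_out, never from a script. Its argument "deltas" is a list of rows, each a list of 7 numbers: the gripper command: -1 is fully open, 1 is shut, values between are in proportion, then the shift along the tool's x, y, z in mm, then the turn, a rotation vector about the tool's x, y, z in degrees. A call has exactly 5 rows; each row is the pose to reach, as a shift and turn from the pose commanded when the call began, along the tool's axes at that moment; what a row does not reach only later rows make up. A row lasts 1/8 s, in which the tool goes at most 62.5 mm and 10.7 degrees, less where a joint would pass 70% of its speed; a pose out of reach is approached as far as the arm can. A call with a gripper value outside its range is refused whole. The fingers move at their own pace and stop on an object; "newtons" is the grip in N (left out, the last holds). Time passes only in rows, so rows that repeat a pose let the fingers close, or fill a call up. It gives the time, the measured TCP pose, the force and the opening at its end, in the units of the state.
- ctrl.sense(): the state, without advancing time (a new reading comes with each control period).
- viewer.capture(name): name is "scene" or "side" or "wrist"; returns the picture (480x640x3 uint8, red, green, blue); there is no depth.
- viewer.calibration(name): a dict with "fx", "fy", "cx", "cy" (pixels), "xyz" and "attitude" of the camera in the world; the wrist camera has in their place "T_tool_cam" (4x4, takes a point from camera to tool coordinates, whose origin is the TCP and whose axes are the tool frame's). Camera axes: x right, y down, z forward; pixel columns grow to the right and rows downward; lengths in mm; the calibration is good to about 2 mm. A picture is of the moment at which its call begins: read the wrist's pose just before it. calibration takes no time and is no camera call.
- order.finish_job(): hands the job in, once; it reports no verdict.
The state is a dict: "time_s": time; "joints": joint angles; "dq": joint speeds; "tau": joint torques, N m; "eef_pos": TCP position; "ee_rot": TCP orientation; "force": force on the tool from outside, world axes, zero at the start; "wrist_torque": the same for the moment, N m; "grip_width": opening from 0.0 (shut) to 1.0 (fully open).
Only numpy, scipy, OpenCV 4.12 (cv2) and the standard library are available. Lean on these libraries where they do the work, as an engineer would, in place of code of your own. Each camera call takes 0.05 s, during which the arm holds its last target. There are 200 camera calls.

### The job

On the dorm desk stand two small plywood jigs, each with an open toggle clamp; one has a dark wooden lid blank lying under its clamp arm, the other is empty. Push the handle of the clamp that has the lid blank all the way down, past its over-center point, so that the clamp stays locked by itself on the blank. Do not shift the blank, and leave the empty clamp open as it is.

Things in the scene. Friction and masses are not known exactly. Their poses are not given: they have to be found in the camera images.
- jig: Loaded jig, fixed: plywood board 290x100x18 mm with a hold-down toggle clamp. Origin on the desk under the clamp's middle; z up, +x towards arm and blank, -x towards handle. Handle pivot (axis y) at x -30, z 75 mm. Open, the arm rises 52 deg to +x, its end 140 mm high; press the handle on its upper side, from inside the V of arm and handle. Steel cheeks: x -40 to 32, y within 15 mm, 83 mm high.
- handle (a joint): Hinge angle, rad. 0 open: handle rises from its pivot to -x, 1.0 rad above level; pushing down adds. Spindle meets the blank near 0.65, its spring resists up to the center at 0.95, then the handle is drawn to a hard stop at 1.08 and stays. It takes 1 to 8 N at the grip. Handle reaches 120 mm from the pivot; the outer 78 mm is a red grip 22 mm wide, 16 thick, centred on the line through the pivot.
- panel: The lid blank, loose: dark wooden slab 70x80x12 mm with a raised middle 50x60 mm, 18 mm thick in all, flat on the loaded jig's board under the spindle. Origin: centre of its underside, 18 mm above the desk, about 95 mm along the jig's +x; z up, x roughly along the jig's x.
- spare_handle (a joint): Handle angle, rad, of the empty jig's clamp: 0 open, to be left open. This jig is the same in make and size, has nothing under its spindle and stands beside the loaded one, to its left or right, middles at least 300 mm apart.
There are look-alikes about, which are no part of the job. Of the things that look like the panel, the middle-sized one is meant.

How it is judged (in metres and radians):
At the end, for the whole second after the job is handed in: The loaded clamp's handle stays beyond 1.0 rad (past its center at 0.95) by itself; the blank lies flat (within 5 degrees) under the spindle, within 12 mm of where it began and within 11 degrees of the jig's direction; the empty clamp's handle is still open (below 0.15 rad) (value of joint handle above 1 rad and distance of panel from where it was at the start of the episode below 0.012 m and angle between panel's own z axis and vertical below 0.09 rad and angle between the x axis of panel and the x axis of jig, either way round below 0.2 rad and value of joint spare_handle below 0.15 rad); the robot touches nothing.
It fails at once if the empty clamp's handle is moved (value of joint spare_handle above 0.15 rad).
It also fails if it takes over 32 s, if anything falls off the work surface, if the arm or the gripper's body presses on something with over 40 N, if the wrist force passes 120 N, or if a joint passes its speed limit or range.

## Working session

There is one attempt and no reset: what is moved stays moved. The work goes in short steps, Python scripts to look and compute and a tool call to move; the robot and the scene stay as the last step left them, time stands still between calls to the robot, and variables do not carry over. Pictures are saved under pics/ and viewed, about 8 in all and at most 12, crops included, and the job is handed in when it is done.

Besides the shell and the picture viewer there is one more tool, called after "Call:" as a command line: name --pt "numbers of a row" for each row, then --argument value for the rest. carry_out: Moves the arm, as the interface text tells. Its arguments: {"type":"object","properties":{"deltas":{"type":"array"},"newtons":{"type":"number"}},"required":["deltas"]}

```bash
mkdir -p pics
python3 - <<'E'
from rig import ctrl,viewer,order
import cv2
s=ctrl.sense();print(s)
for n in("scene","side"):
    im=viewer.capture(n);cv2.imwrite(f"pics/{n}0.png",im[:,:,::-1]);print(n,viewer.calibration(n))
print(viewer.calibration("wrist"))
E
```

```text
{'time_s': 0.0, 'joints': array([ 9.77629702e-01,  3.13471688e-01,  1.49843234e+00, -2.21780082e-05,
        1.33098865e+00, -2.23375384e-01]), 'dq': array([-0.00120944, -0.00053178, -0.00154581, -0.00092732,  0.00137733,
        0.00125567]), 'tau': array([ 7.67035544e-04, -4.12249589e+01, -2.59752399e+01, -2.49257357e-05,
        3.98536708e-03, -4.99595970e-06]), 'eef_pos': array([189.60546961, 489.29463075, 230.72576218]), 'ee_rot': array([ 0.69487917,  0.12957056,  0.69523015, -0.1304203 ]), 'force': array([-0.31756162, -0.72752287,  0.4408749 ]), 'wrist_torque': array([-0.01336521, -0.01063164, -0.011453  ]), 'grip_width': 1.0010702389589887}
scene {'fx': 437.29334533404324, 'fy': 437.29334533404324, 'cx': 324.23835932554385, 'cy': 239.55214675325712, 'xyz': array([1021.84732622,   74.81284411,  809.19781356]), 'attitude': array([-0.2170261 ,  0.71599378,  0.63560677, -0.1904117 ])}
side {'fx': 436.05494161221924, 'fy': 436.05494161221924, 'cx': 323.8954018052567, 'cy': 239.17339686885103, 'xyz': array([ 197.98576268, -429.71493837,  610.15320179]), 'attitude': array([-0.40779305,  0.87078785, -0.2460131 ,  0.1221102 ])}
{'fx': 342.87760595736216, 'fy': 342.87760595736216, 'cx': 320.51898377537935, 'cy': 239.71709152588232, 'T_tool_cam': array([[ 4.44993250e-05, -2.96445527e-01,  9.55049762e-01,
        -1.42499783e+02],
       [ 9.99999787e-01, -6.09133642e-04, -2.35667573e-04,
         5.20017454e-01],
       [ 6.51615538e-04,  9.55049569e-01,  2.96445437e-01,
        -7.63789307e+01],
       [ 0.00000000e+00,  0.00000000e+00,  0.00000000e+00,
         1.00000000e+00]])}
```

View pics/scene0.png

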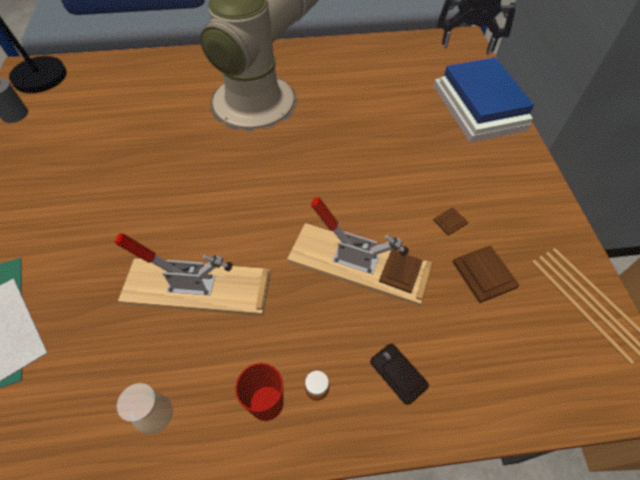

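View pics/side0.png

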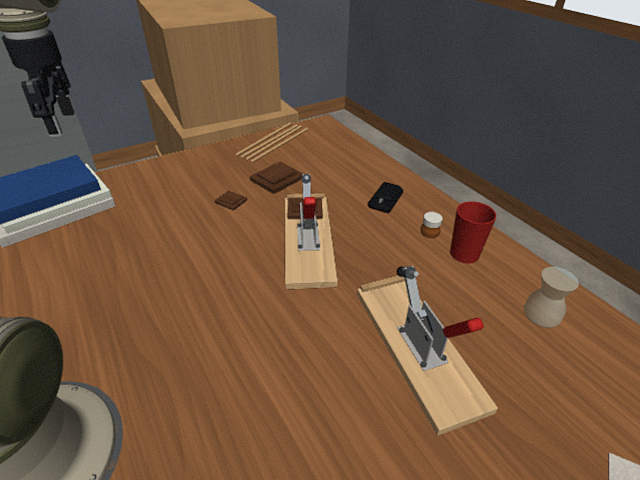

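Scene view: the loaded jig is the right-hand one, with its board around (360,262), blank at (402,271) and red grip at (324,213). The empty jig's board is around (195,285) with its grip at (136,248). In the side view the loaded grip is at (309,208).

```bash
cat > h.py <<'E'
import numpy as np,cv2
from scipy.spatial.transform import Rotation as R
from rig import ctrl,viewer,order
def rot(q): return R.from_quat([q[1],q[2],q[3],q[0]]).as_matrix()
def ray(n,p):
    c=viewer.calibration(n);d=np.array([(p[0]-c["cx"])/c["fx"],(p[1]-c["cy"])/c["fy"],1.])
    if n=="wrist":
        s=ctrl.sense();T=c["T_tool_cam"];Q=rot(s["ee_rot"]);return s["eef_pos"]+Q@T[:3,3],Q@T[:3,:3]@d
    return np.array(c["xyz"]),rot(c["attitude"])@d
def onz(n,p,z):
    o,d=ray(n,p);return o+d*(z-o[2])/d[2]
def tri(a,pa,b,pb):
    o,d=ray(a,pa);q,e=ray(b,pb);t=np.linalg.lstsq(np.c_[d,-e],q-o,rcond=None)[0]
    A=o+d*t[0];B=q+e*t[1];return (A+B)/2,np.linalg.norm(A-B)
def proj(n,P):
    c=viewer.calibration(n);v=rot(c["attitude"]).T@(np.array(P)-c["xyz"]);return c["fx"]*v[0]/v[2]+c["cx"],c["fy"]*v[1]/v[2]+c["cy"]
def masks(im):
    h=cv2.cvtColor(im,cv2.COLOR_RGB2HSV)
    red=cv2.inRange(h,(0,190,90),(6,255,255))|cv2.inRange(h,(174,190,90),(180,255,255))
    return h,red
E
python3 - <<'E'
from h import *
np.set_printoptions(precision=1,suppress=True)
S=cv2.imread("pics/scene0.png")[:,:,::-1].copy();D=cv2.imread("pics/side0.png")[:,:,::-1].copy()
for n,im in(("scene",S),("side",D)):
    h,r=masks(im)
    print(n,"board hsv",h[240,310] if n=="scene" else h[270,300],"desk",h[350,200] if n=="scene" else h[300,200])
    N,l,st,ce=cv2.connectedComponentsWithStats(r)
    for i in range(1,N):
        if st[i,4]>60:
            pts=np.argwhere(l==i)[:,::-1].astype(np.float32);print("red",ce[i],st[i],cv2.boxPoints(cv2.minAreaRect(pts)).round(0).tolist())
    b=cv2.inRange(h,(10,50,170),(28,140,255))
    N,l,st,ce=cv2.connectedComponentsWithStats(b)
    for i in range(1,N):
        if st[i,4]>500:
            pts=np.argwhere(l==i)[:,::-1].astype(np.float32);q=cv2.boxPoints(cv2.minAreaRect(pts));print("board",ce[i],st[i],q.round(0).tolist(),[onz(n,p,18)[:2] for p in q])
for p in[(304,226),(289,258),(422,299),(431,263)]:print("corner",p,onz("scene",p,18))
for p in[(287,196),(287,288),(337,285),(325,195)]:print("side corner",p,onz("side",p,18))
print(tri("scene",(317,202),"side",(309,200)))
E
```

```text
scene board hsv [ 17 112 208] desk [ 14 164 148]
red [323.6 212.5] [311 197  26  32 316] [[309.0, 202.0], [317.0, 196.0], [339.0, 225.0], [330.0, 231.0]]
red [134. 247.] [115 233  40  28 446] [[114.0, 242.0], [120.0, 232.0], [155.0, 253.0], [149.0, 263.0]]
red [264.2 390.3] [ 235  363   48   50 1119] [[226.0, 389.0], [261.0, 354.0], [293.0, 386.0], [258.0, 421.0]]
board [240.  112.6] [213  86  72  40 800] [[208.0, 115.0], [219.0, 85.0], [285.0, 107.0], [275.0, 137.0]] [array([  67.1, -119.8]), array([-58.1, -94.7]), array([58.8, 87. ]), array([172.6,  52.9])]
board [346.  261.3] [ 287  223  144   80 3109] [[287.0, 259.0], [300.0, 219.0], [434.0, 263.0], [420.0, 303.0]] [array([540.5,  55.5]), array([439.7,  92.2]), array([586.1, 360.9]), array([672.8, 311.5])]
board [196.7 288.2] [ 118  258  149   55 4501] [[118.0, 301.0], [121.0, 256.0], [266.0, 268.0], [263.0, 313.0]] [array([ 597.6, -283.9]), array([ 491.7, -290.8]), array([556.4,  11.9]), array([656.7,   0.1])]
side board hsv [ 17 100 203] desk [ 13 153 130]
red [474.1 228.8] [ 457  202   39   61 1077] [[456.0, 203.0], [494.0, 20
[... 243 characters left out ...]
.0, 284.0]] [array([585.7, 357.6]), array([691.2, 294.5]), array([531.1,  49.1]), array([448.6,  99.1])]
board [429.4 364.3] [ 358  281  140  149 6163] [[358.0, 289.0], [411.0, 258.0], [497.0, 408.0], [444.0, 438.0]] [array([558.3,  16.7]), array([700.7,  31.2]), array([ 595.2, -284. ]), array([ 496.4, -276.8])]
corner (304, 226) [459.9  99.8  18. ]
corner (289, 258) [538.7  60.6  18. ]
corner (422, 299) [665.1 316.6  18. ]
corner (431, 263) [585.9 355.5  18. ]
side corner (287, 196) [591.8 358.9  18. ]
side corner (287, 288) [446.9  87.9  18. ]
side corner (337, 285) [531.3  45.9  18. ]
side corner (325, 195) [672.9 315.5  18. ]
(array([517.3, 124. , 171.2]), np.float64(0.2799395562293279))
```

```bash
cat >> h.py <<'E'
O=np.array([560.5,208.5,0]);A=np.radians(63.7)
def J(x,y,z): return O+np.array([np.cos(A)*x-np.sin(A)*y,np.sin(A)*x+np.cos(A)*y,z])
def goal(P,sgn=1):
    s=ctrl.sense();Q=rot(s["ee_rot"]);y=sgn*np.array([-np.sin(A),np.cos(A),0]);x=np.array([0,0,-1.]);G=np.c_[x,y,np.cross(x,y)]
    return Q.T@(P-s["eef_pos"]),np.degrees(R.from_matrix(Q.T@G).as_rotvec())
E
python3 - <<'E'
from h import *
np.set_printoptions(precision=1,suppress=True)
print(rot(ctrl.sense()["ee_rot"]))
for s in(1,-1):print(goal(J(-45,0,230),s),J(-45,0,230))
for n in("scene","side"):
  print(n,[np.round(proj(n,J(*p))) for p in[(-95,0,176),(-145,-50,18),(145,50,18),(145,-50,18),(-30,0,75)]])
E
```

```text
[[-0.   0.4  0.9]
 [-0.   0.9 -0.4]
 [-1.  -0.  -0. ]]
(array([   0.9, -172.6,  443.3]), array([-84.9,  -0.1,   0. ])) [540.6 168.2 230. ]
(array([   0.9, -172.6,  443.3]), array([95.1,  0. ,  0.1])) [540.6 168.2 230. ]
scene [array([317., 201.]), array([287., 259.]), array([433., 260.]), array([422., 301.]), array([348., 241.])]
side [array([310., 198.]), array([338., 280.]), array([282., 197.]), array([324., 195.]), array([308., 221.])]
```

Call:
carry_out --pt "1 0 -20 50 10 0 0" --pt "1 0 -40 100 20 0 0" --pt "1 0 -60 150 30 0 0" --pt "1 0 -80 200 40 0 0" --pt "1 0 -100 250 50 0 0" --newtons 30

```text
time_s: 0.72
eef_pos: [387.7, 304.5, 231.1]
ee_rot: [0.574, 0.413, 0.574, -0.413]
force: [0.1, 1.4, -1.0]
grip_width: -0.001
```

Run:
```python
from h import *
np.set_printoptions(precision=1,suppress=True)
print(ctrl.sense()["eef_pos"],goal(J(-45,0,230),-1))
```

```text
[387.7 304.5 231.1] (array([  1.1, 101.7, 177.8]), array([44.8,  0. ,  0. ]))
```

Call:
carry_out --pt "1 0 22 38 9.5 0 0" --pt "1 0 44 76 19 0 0" --pt "1 0 66 114 28 0 0" --pt "1 1 88 152 37 0 0" --pt "1 1 102 178 45 0 0"

```text
time_s: 1.35
eef_pos: [541.7, 168.9, 229.6]
ee_rot: [-0.372, -0.601, -0.372, 0.602]
force: [-0.4, 0.6, -0.4]
grip_width: -0.003
```

Run:
```python
from h import *
np.set_printoptions(precision=1,suppress=True)
print(ctrl.sense()["eef_pos"],goal(J(-45,0,150),-1))
a=viewer.capture("wrist");b=viewer.capture("scene");d=viewer.capture("side")
cv2.imwrite("pics/w1.png",cv2.hconcat([cv2.resize(a,(480,360)),d[100:460,180:500]])[:,:,::-1])
for n,im in(("scene",b),("side",d),("wrist",a)):
    h,r=masks(im);N,l,st,ce=cv2.connectedComponentsWithStats(r)
    print(n,[(ce[i],st[i]) for i in range(1,N) if st[i,4]>60])
```

```text
[541.7 168.9 229.6] (array([79.6, -0.6,  1.1]), array([-0.2,  0. ,  0.1]))
scene [(array([323.7, 212.6]), array([311, 197,  26,  33, 337], dtype=int32)), (array([134. , 246.9]), array([115, 233,  40,  28, 452], dtype=int32)), (array([264. , 389.6]), array([ 235,  363,   48,   52, 1176], dtype=int32))]
side [(array([473.9, 229.7]), array([ 457,  202,   39,   61, 1125], dtype=int32)), (array([474.6, 324.2]), array([467, 318,  16,  14, 170], dtype=int32))]
wrist [(array([619. , 209.3]), array([592, 205,  48,  15, 244], dtype=int32)), (array([612.7, 257.9]), array([587, 238,  53,  38, 307], dtype=int32)), (array([319. , 267.8]), array([306, 249,  27,  38, 932], dtype=int32))]
```

View pics/w1.png

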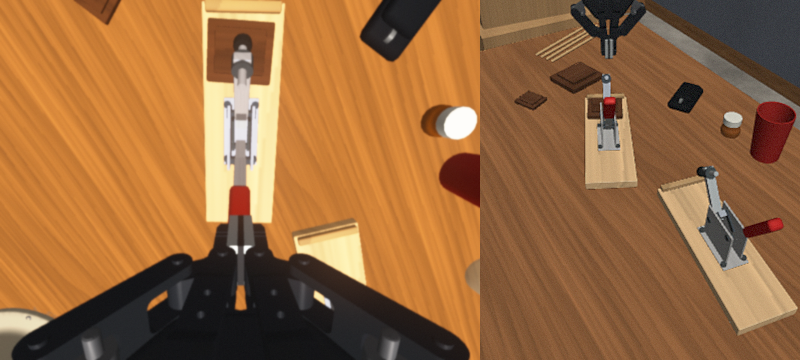

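Wrist view: the tool is lined up with the jig (grip at x≈319 of 640, blank straight ahead), and both handles are unmoved. I'll descend into the V.

Call:
carry_out --pt "1 20 0 0 0 0 0" --pt "1 40 0 0 0 0 0" --pt "1 60 0 1 0 0 0" --pt "1 80 0 1 0 0 0" --pt "1 80 0 1 0 0 0"

```text
time_s: 2.12
eef_pos: [538.9, 170.1, 149.3]
ee_rot: [-0.374, -0.599, -0.375, 0.601]
force: [0.3, -0.1, -0.3]
grip_width: 0.002
```

Run:
```python
from h import *
np.set_printoptions(precision=1,suppress=True)
s=ctrl.sense();print(s["eef_pos"],s["force"],goal(J(-45,0,150),-1))
b=viewer.capture("scene");d=viewer.capture("side")
cv2.imwrite("pics/v2.png",cv2.hconcat([cv2.resize(b[160:340,240:460],None,fx=2,fy=2),cv2.resize(d[120:300,230:390],None,fx=2,fy=2)])[:,:,::-1])
```

```text
[538.9 170.1 149.3] [ 0.3 -0.1 -0.3] (array([-0.7,  2.3,  1. ]), array([0.2, 0.1, 0.2]))
```

View pics/v2.png

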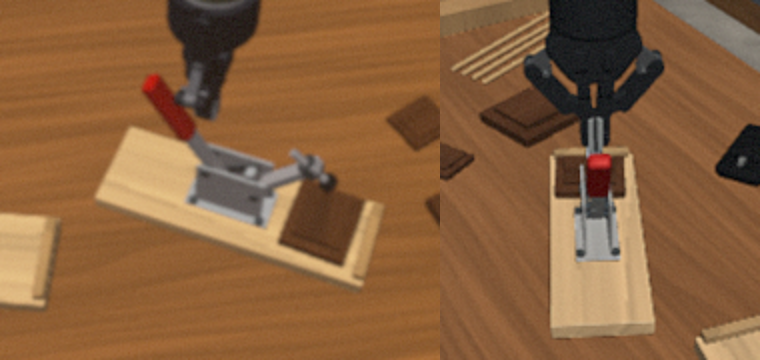

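The fingertip sits inside the V, with the grip on its handle side and nothing touching. I'll start the arc.

Call:
carry_out --pt "1 0 2 7 0 0 0" --pt "1 0 2 14 0 0 0" --pt "1 2 2 19 0 0 0" --pt "1 5 2 24 0 0 0" --pt "1 8 2 28 0 0 0"

```text
time_s: 2.85
eef_pos: [529.5, 143.1, 142.1]
ee_rot: [-0.374, -0.6, -0.374, 0.6]
force: [0.5, -0.9, 0.1]
grip_width: 0.0
```

Call:
carry_out --pt "1 4 0 4 0 0 0" --pt "1 8 0 8 0 0 0" --pt "1 12 0 12 0 0 0" --pt "1 16 0 15 0 0 0" --pt "1 20 0 18 0 0 0"

```text
time_s: 3.48
eef_pos: [521.6, 127.1, 122.0]
ee_rot: [-0.374, -0.6, -0.374, 0.6]
force: [-0.3, 0.2, 1.2]
grip_width: 0.001
```

Run:
```python
from h import *
np.set_printoptions(precision=1,suppress=True)
s=ctrl.sense();print(s["eef_pos"],s["force"],goal(J(-100.7,0,100),-1))
b=viewer.capture("scene");d=viewer.capture("side")
cv2.imwrite("pics/v3.png",cv2.hconcat([cv2.resize(b[160:340,240:460],None,fx=2,fy=2),cv2.resize(d[120:300,230:390],None,fx=2,fy=2)])[:,:,::-1])
```

```text
[521.6 127.1 122. ] [-0.3  0.2  1.2] (array([22. , -1.3, 10.5]), array([0.1, 0. , 0. ]))
```

View pics/v3.png

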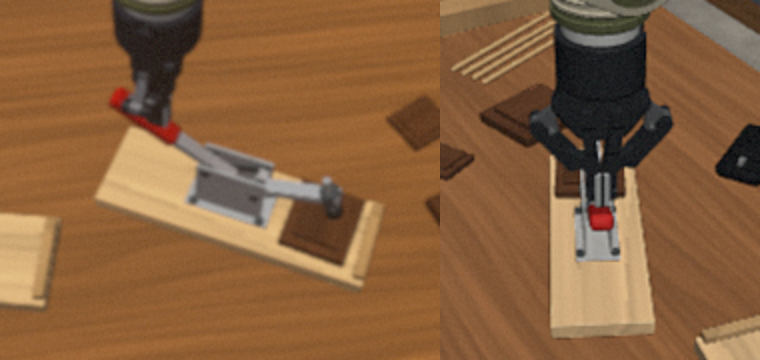

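The handle is about halfway down and the fingertip is on the middle of the grip. The spindle is nearing the blank, which hasn't moved. I'll continue the arc.

Call:
carry_out --pt "1 4 0 3 0 0 0" --pt "1 9 0 5 0 0 0" --pt "1 14 0 7 0 0 0" --pt "1 18 0 9 0 0 0" --pt "1 22 0 10 0 0 0"

```text
time_s: 4.2
eef_pos: [517.3, 118.1, 100.4]
ee_rot: [-0.374, -0.6, -0.374, 0.6]
force: [-2.7, -2.3, 5.9]
grip_width: 0.001
```

Call:
carry_out --pt "1 5 0 1 0 0 0" --pt "1 10 0 2 0 0 0" --pt "1 15 0 3 0 0 0" --pt "1 20 0 3 0 0 0" --pt "1 23 0 3 0 0 0"

```text
time_s: 4.82
eef_pos: [516.0, 115.6, 77.6]
ee_rot: [-0.374, -0.6, -0.374, 0.6]
force: [-9.2, -1.2, 25.4]
grip_width: 0.006
```

The force rose to 25 N at z≈78, where I'd expect the hard stop. I'll retreat straight up and check.

Call:
carry_out --pt "1 -10 0 0 0 0 0" --pt "1 -30 0 0 0 0 0" --pt "1 -60 0 0 0 0 0" --pt "1 -100 0 5 0 0 0" --pt "1 -140 0 20 0 0 0"

```text
time_s: 5.45
eef_pos: [507.0, 97.8, 218.6]
ee_rot: [0.374, 0.6, 0.374, -0.6]
force: [0.5, 0.4, -0.4]
grip_width: -0.001
```

Call:
carry_out --pt "1 0 0 40 0 0 0" --pt "1 0 0 80 0 0 0" --pt "1 0 0 120 0 0 0" --pt "1 0 0 120 0 0 0" --pt "1 0 0 120 0 0 0"

```text
time_s: 6.08
eef_pos: [454.5, -9.7, 217.4]
ee_rot: [0.374, 0.6, 0.374, -0.6]
force: [-0.5, 0.1, -0.3]
grip_width: 0.001
```

Run:
```python
from h import *
np.set_printoptions(precision=1,suppress=True)
s=ctrl.sense();print(s["eef_pos"],s["force"])
b=viewer.capture("scene");d=viewer.capture("side");w=viewer.capture("wrist")
cv2.imwrite("pics/v4.png",cv2.hconcat([cv2.resize(b[160:340,240:460],None,fx=2,fy=2),cv2.resize(d[120:300,230:390],None,fx=2,fy=2)])[:,:,::-1])
P=[]
for n,im in(("scene",b),("side",d)):
    h,r=masks(im);N,l,st,ce=cv2.connectedComponentsWithStats(r)
    print(n,[(ce[i],st[i]) for i in range(1,N) if st[i,4]>60])
for a in(1.08,.95,.8):
    t=1-a;q=J(-30-81*np.cos(t),0,75+81*np.sin(t));print(a,proj("scene",q),proj("side",q))
# blank before/after, scene
im0=cv2.imread("pics/scene0.png")[:,:,::-1].copy()
for im in(im0,b):
    h,_=masks(im);m=cv2.inRange(h[230:310,370:440],(0,60,0),(25,255,95));N,l,st,ce=cv2.connectedComponentsWithStats(m);i=1+st[1:,4].argmax();print("blank",ce[i],st[i])
```

```text
[454.5  -9.7 217.4] [-0.5  0.1 -0.3]
scene [(array([306.8, 229.8]), array([290, 222,  35,  17, 315], dtype=int32)), (array([133.9, 247. ]), array([115, 233,  40,  29, 446], dtype=int32)), (array([264.1, 389.7]), array([ 236,  363,   47,   50, 1176], dtype=int32))]
side [(array([473.7, 229.6]), array([ 457,  202,   39,   62, 1187], dtype=int32)), (array([310.2, 251.7]), array([305, 236,  12,  32, 327], dtype=int32)), (array([474.6, 324.1]), array([467, 318,  16,  14, 165], dtype=int32))]
1.08 (np.float64(310.03685123874425), np.float64(231.63696193168929)) (np.float64(310.7216512992866), np.float64(249.56644806669357))
0.95 (np.float64(309.84110021953677), np.float64(228.68236556710553)) (np.float64(310.6872729576376), np.float64(245.3886003314502))
0.8 (np.float64(310.4005364959517), np.float64(225.45796916368542)) (np.float64(310.57998639894413), np.float64(239.93942305158683))
blank [30.2 39.7] [ 10  17  41  45 752]
blank [28.  44.1] [ 15  33  29  25 319]
```

View pics/v4.png

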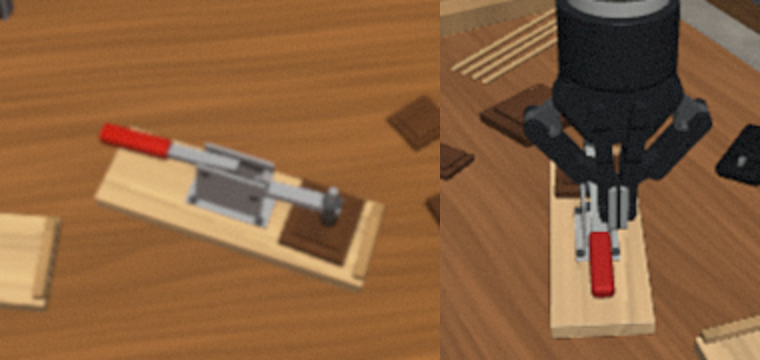

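The handle stays level with the arm off it. The red grip sits at row 251.7 in the side view; I predicted 249.6 for 1.08 rad and 245.4 for 0.95 rad. The blank's corners are where they were, and the empty clamp's grip hasn't moved.

```bash
python3 -c "
from rig import order
print(order.finish_job())"
```

```text
the job is handed in; nothing more can be done
None
```

The loaded clamp is locked down on its blank, and I handed the job in after about 6 s of robot time. I lowered the shut gripper into the V and pushed the red grip down along its arc. It reached the hard stop at about 25 N, and I then backed the arm clear.

**Last checks:**
- **Handle:** it stayed down by itself after release. The side view fits the 1.08 rad stop, about 2 px past the predicted position; the 0.95 rad center would be about 6 px away. In the scene view the row sits between the two predictions, so that view does not tell them apart.
- **Blank:** by eye, its visible corners had not moved. My colour-mask check did not confirm this: its before and after results differ because the lowered clamp arm now hides part of the blank.
- **Empty clamp:** its grip is in the same place to within a pixel in the scene view, so it is still open.
- **Robot:** wrist force was about zero and the gripper was clear of everything.

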